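# Roll the reagent drum up the loading ramp and hold it at the stop

### The job

With the fingertips, slowly push the blue-ended reagent drum up its lane of the loading ramp until it is fully home against the black stop bar at the top, staying in touch with it so that it never rolls free or back, and finish while still holding it there with the fingers. Only push it gently from behind: do not take it between the fingers, lift it or ram it. Leave the orange-ended drum and everything else on the bench where they are.

Things in the scene. Friction and masses are not known exactly. Their poses are not given: they have to be found in the camera images.
- loader: Grey two-lane loading ramp unit, fixed, 340 x 212 mm. Origin on the bench under its middle; z up, x level, the way the ramp climbs (away from the robot), y across. x -140 to -50 mm: level apron 8 mm above the bench, with a white lip behind it to x = -146, 13 mm above the bench; from x = -50 the incline. Lanes centred at y = +51.5 and -51.5 mm, 97 mm clear between 6 mm aluminium rails 18 mm high.
- ramp: The unit's incline, rising at 8 degrees (0.1396 rad). Origin: middle of its foot (loader x = -50 mm, 8 mm above the bench); x runs up the slope along its surface, z square to it, y across the lanes. The black stop bar (36 mm high, across both lanes) has its face at x = 175 mm, so a drum fully home has its centre at x = 147, z = 28 mm.
- stop (a point): Point on the incline's surface at the foot of the black stop bar's face, midway between the two lanes.
- drum_blue: The drum to push: smooth white plastic cylinder (friction about 0.35), blue bands at both ends, 56 mm diameter, 88 mm long, 0.2 to 0.42 kg, lying across either lane. Origin: its centre; y is its long axis, x and z turn as it rolls. It starts on the level apron, centre 85 to 99 mm behind the loader's origin; it rolls freely and runs back down the incline if let go.
- drum_orange: The same kind of drum with orange bands, on the apron of the other lane: leave alone. Origin: its centre; y is its long axis.
- jar: Specimen jar with red cap, 44 mm across, 55 mm high, standing beside the ramp unit (right side seen from the robot): leave alone. Origin: centre of its underside.
- beaker: Clear open cup, 56 mm across, 60 mm high, standing beside the ramp unit (left side): leave alone. Origin: centre of its underside.
- wash_bottle: White bottle with blue cap, 64 mm across, 160 mm high, on the left of the bench: leave alone. Origin: centre of its underside.
- glove_box: Cardboard box 200 x 110 x 70 mm high on the left: leave alone. Origin: centre of its underside.
- tip_box: Blue box with clear lid, 120 x 85 x 62 mm high, on the right: leave alone. Origin: centre of its underside.
- timer: Grey bench timer 70 x 70 x 22 mm high on the right: leave alone. Origin: centre of its underside.
Mind the look-alikes: they are no part of the job. Leave any pink look-alike of the drum_blue alone.

How it is judged:
By the outcome, as a careful person would: the job done as asked, in the order asked, and still so for the second after the job is handed in, while the arm keeps its last pose, push and grip.
It also fails if it takes over 35 s, if anything falls off the work surface, if the arm or the gripper's body presses on something with over 40 N, if the wrist force passes 120 N, or if a joint passes its speed limit or range.

### The arm

A 6-joint arm with a two-finger parallel gripper is mounted at the origin on the work surface. World frame = base frame: x ahead of the robot, y to its left, z up, the work surface at z = 0. Lengths are in m, angles in rad, forces in N, time in s.
With the tool pointing down it reaches from about 0.25 to 0.8 m from the base axis. Payload 8.5 kg.
Tool frame: the origin (TCP) lies between the finger pads; the fingertips stand arm.tcp_to_tips ahead of it and the grasp point (between the pads) lies 3 mm ahead of it (arm.tcp_to_tips is the distance from the TCP to the fingertips, in m); z points along the fingers, y is the line along which they close (so a half turn about z gives the same grasp; the last joint's range is limited). The gripper opens to 85 mm and grips with 20 to 120 N. Pads are 22 mm wide; open, the fingers measure 114 mm over their backs; the gripper's body (76 mm by 85 mm) begins 54 mm behind the grasp point. The pads swing forward as they close: fully open they stand 13 mm farther back than shut.
Start: joints at [1.149, 0.238, -0.013, 1.319, 0, 1.571], TCP at [0.215, 0.479, 0.253] pointing down, gripper open.
Joint ranges: [-2.66, 2.66], [-1.03, 1.9], [-1.14, 1.46], [-1.82, 2.27], [-1.45, 1.34], [-3.14, 3.14]. Speed limits (rad/s): [2.22, 2.22, 2.79, 3.14, 3.14, 3.14].

### API

Orientations are given as a rotation vector (axis times angle).
In Python, from rig import monitor, viewer, ticket, nets, arm gives the robot as it stands. The module is installed in compiled form; this text tells all that it offers.
- The arm moves only by the tool servo_tool, never from a script. Its argument "motion" is a list of rows, each a list of 5 numbers: the shift along the tool's x, y, z in cm, then the turn about the tool's z in degrees, then the opening, from 0 (shut) to 1 (fully open). In form: [[tx, ty, tz, turn, jaw], ...]. A call has 1 to 5 rows; each row is the pose to reach, as a shift and turn from the pose commanded when the call began, along the tool's axes at that moment; what a row does not reach only later rows make up. A row lasts 1/10 s, in which the tool goes at most 50 mm and 8.59 degrees, less where a joint would pass 70% of its speed; a pose out of reach is approached as far as the arm can. A call with a gripper value outside its range is refused whole. The fingers move at their own pace and stop on an object; "newtons" is the grip in N (left out, the last holds). Time passes only in rows, so rows that repeat a pose let the fingers close. It gives the time, the measured TCP pose, the force, the opening and the grip force at its end, in the units of the state.
- monitor.read_state(): the state, without advancing time (a new reading comes with each control period).
- viewer.grab_frame(name): name is "scene" or "top" or "wrist"; returns a dict with "frame" (480x640x3 uint8, blue, green, red), "camera_matrix" (3x3 intrinsics, pixels), "cam_to_world" (4x4, takes a point from camera to world coordinates). Camera axes: x right, y up, looking along -z (the intrinsics and any distortion apply to the point x, -y, -z); pixel columns grow to the right and rows downward; lengths in m; the calibration is good to about 2 mm. A picture is of the moment at which its call begins. There is no depth.
- ticket.hand_in(): hands the job in; it is judged then, once.
Trained networks look in a picture, given as the dict that the camera call returned (one of the last four; its "shot" number tells which), for a name from the list of things; names that differ only in an ending like _2 or _b are one class to them, and where a whole thing is asked for, a point or a joint stands for the part that bears it (a point fixed in the world has none). Each returns a list of dicts, best first, with "confidence" (0 to 1); they miss things now and then, are a little off and sometimes report something else, mostly with a low value. They report only what shows in the picture. A call takes as long as a camera call. They do not tell look-alikes from the thing itself.
- nets.look_for(thing, picture): "rect" ([left, top, width, height] in pixels, round what is visible of it).
- nets.spot_point(thing, picture): "xy" ([column, row] in pixels: a listed point, or the origin of a listed thing).
The state is a dict: "time": time; "joint_positions": joint angles; "qvel": joint speeds; "joint_efforts": joint torques, N m; "tool_pos": TCP position; "tool_rot": TCP orientation; "wrist_force": force on the tool from outside, world axes, zero at the start; "wrist_torque": the same for the moment, N m; "gripper_width": opening from 0.0 (shut) to 1.0 (fully open); "grip_force": force on a finger pad.
Only numpy, scipy, OpenCV 4.12 (cv2) and the standard library are available. Lean on these libraries where they do the work, as an engineer would, in place of code of your own. Each camera call takes 0.05 s, during which the arm holds its last target. There are 200 camera calls.

## Working session

There is one attempt and no reset: what is moved stays moved. The work goes in short steps, Python scripts to look and compute and a tool call to move; the robot and the scene stay as the last step left them, time stands still between calls to the robot, and variables do not carry over. Pictures are saved under pics/ and viewed, at most 10 in all, crops included, and the job is handed in when it is done.

Besides the shell and the picture viewer there is one more tool, called after ">>>" as a command line: name --pt "numbers of a row" for each row, then --argument value for the rest. servo_tool: Moves the arm, as the interface text tells. Its arguments: {"type":"object","properties":{"motion":{"type":"array"},"newtons":{"type":"number"}},"required":["motion"]}

```bash
mkdir -p pics; cat > h.py <<'E'
import numpy as np, cv2
from rig import monitor, viewer, ticket, nets, arm
def ray(p,uv):
    K=np.array(p["camera_matrix"]);T=np.array(p["cam_to_world"])
    d=np.linalg.inv(K)@[uv[0],uv[1],1]; d=T[:3,:3]@[d[0],-d[1],-d[2]]
    return T[:3,3],d
def at_z(p,uv,z):
    o,d=ray(p,uv); return o+d*(z-o[2])/d[2]
def proj(p,X):
    K=np.array(p["camera_matrix"]);T=np.array(p["cam_to_world"])
    c=T[:3,:3].T@(np.array(X)-T[:3,3]); c=K@[c[0],-c[1],-c[2]]; return c[:2]/c[2]
E
python3 - <<'E'
from h import *
print(arm.tcp_to_tips)
for n in("scene","top"):
    p=viewer.grab_frame(n); cv2.imwrite(f"pics/{n}0.png",p["frame"])
    print(n,np.round(p["cam_to_world"],3).tolist())
    for t,z in(("drum_blue",.036),("drum_orange",.036),("stop",.056),("loader",0),("ramp",.008)):
        for r in nets.spot_point(t,p)[:3]: print(t,np.round(r["xy"],1),round(r["confidence"],2),at_z(p,r["xy"],z).round(4))
    for r in nets.look_for("drum_blue",p)[:3]: print(r)
print({k:np.round(v,3) for k,v in monitor.read_state().items()})
E
```

```text
0.022
scene [[0.734, -0.571, 0.369, 1.017], [0.68, 0.613, -0.403, -0.496], [0.004, 0.546, 0.838, 1.167], [0.0, 0.0, 0.0, 1.0]]
drum_blue [232.5 217.9] 0.61 [ 0.3376 -0.0734  0.036 ]
drum_blue [281.8 249.9] 0.6 [ 0.4935 -0.0555  0.036 ]
drum_blue [219.1 285.3] 0.55 [ 0.4549 -0.2216  0.036 ]
drum_orange [308.9 225.5] 0.73 [0.4928 0.04   0.036 ]
drum_orange [446.1 161.9] 0.58 [0.6216 0.4396 0.036 ]
stop [367.3 286. ] 0.98 [0.7121 0.0011 0.056 ]
loader [327.2 263.4] 0.83 [0.5852 0.0068 0.    ]
ramp [282.9 250.5] 0.63 [ 0.4837 -0.044   0.008 ]
ramp [306.2 251.4] 0.55 [ 0.5275 -0.0068  0.008 ]
{'rect': [218.5, 196.5, 25.8, 45.4], 'confidence': 0.79}
{'rect': [199.5, 268.0, 44.7, 45.3], 'confidence': 0.7}
{'rect': [261.8, 228.2, 41.8, 46.9], 'confidence': 0.58}
top [[0.006, 0.993, -0.121, 0.378], [-1.0, 0.004, -0.012, -0.001], [-0.011, 0.121, 0.993, 1.24], [0.0, 0.0, 0.0, 1.0]]
drum_blue [362.  317.2] 0.79 [ 0.3355 -0.0785  0.036 ]
drum_blue [354.6 253.8] 0.64 [ 0.4946 -0.0603  0.036 ]
drum_blue [417.9 264.8] 0.64 [ 0.4674 -0.2203  0.036 ]
drum_orange [308.6 258.1] 0.56 [0.4831 0.0566 0.036 ]
stop [328.5 174.5] 0.71 [0.6957 0.007  0.056 ]
loader [331.5 222.7] 0.56 [ 0.5803 -0.0012  0.    ]
ramp [331.8 237.6] 0.76 [ 0.5396 -0.0022  0.008 ]
{'rect': [401.2, 253.6, 37.0, 25.1], 'confidence': 0.84}
{'rect': [345.8, 297.0, 32.9, 40.7], 'confidence': 0.78}
{'time': np.float64(0.7), 'joint_positions': array([ 1.149,  0.238, -0.014,  1.319, -0.   ,  1.571]), 'qvel': array([ 0.001, -0.   ,  0.001,  0.001, -0.001, -0.   ]), 'joint_efforts': array([-0.0000e+00, -5.3843e+01,  3.4665e+01,  3.0000e-03,  0.0000e+00,
        0.0000e+00]), 'tool_pos': array([0.215, 0.479, 0.253]), 'tool_rot': array([ 0.658,  3.072, -0.   ]), 'wrist_force': array([-0.741, -0.634,  1.266]), 'wrist_torque': array([ 0.024, -0.034,  0.032]), 'grip_force': np.float64(0.0), 'gripper_width': np.float64(1.003)}
```

View pics/top0.png

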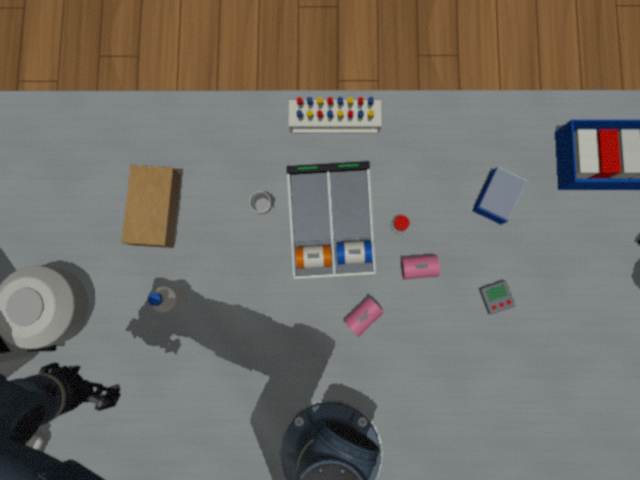

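View pics/scene0.png

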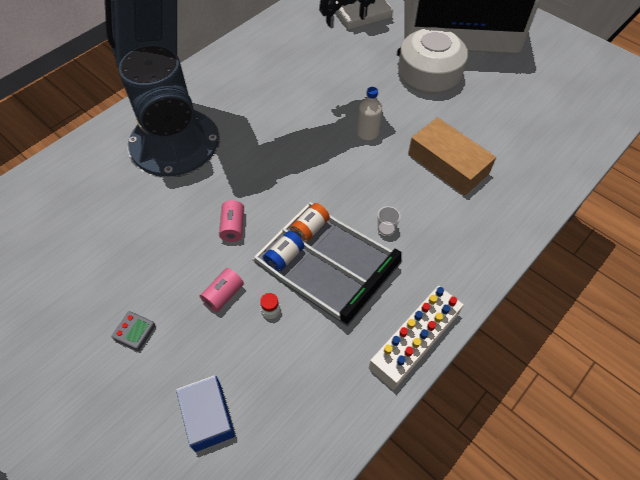

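```bash
python3 - <<'E'
from h import *
t=cv2.imread("pics/top0.png")[150:290,275:390]; s=cv2.imread("pics/scene0.png")[195:330,245:410]
t=cv2.resize(t,None,fx=4,fy=4,interpolation=cv2.INTER_CUBIC); cv2.imwrite("pics/c1.png",t)
E
```

```text
(no output)
```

View pics/c1.png

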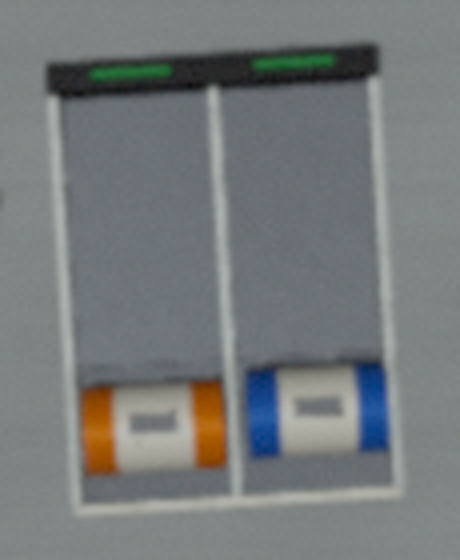

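```bash
python3 - <<'E'
from h import *
from scipy.optimize import least_squares
p=viewer.grab_frame("top")
f=lambda c,z: at_z(p,(275+(c[0]+.5)/4-.5,150+(c[1]+.5)/4-.5),z)
a=f((77,514),.013);b=f((403,495),.013)
print(a,b,np.linalg.norm(a-b),np.degrees(np.arctan2(a[1]-b[1],a[0]-b[0])-np.pi/2))
m0=f((237,492),.026);m1=f((212,88),.026+.0245);print(m0,m1,np.degrees(np.arctan2(*(m1-m0)[[1,0]])))
c=[f(q,.036) for q in((246,372),(384,363),(250,460),(388,452))]
print(np.round(c,4),np.mean(c,0))
d=c[0]+c[2]-c[1]-c[3];print(np.degrees(np.arctan2(d[1],d[0]))-90,np.linalg.norm(d)/2)
E
```

```text
[0.43316937 0.09512284 0.013     ] [ 0.44647119 -0.11476815  0.013     ] 0.2103120715284611 3.6262652133600484
[ 0.44711532 -0.00783166  0.026     ] [0.7046906  0.00928025 0.0505    ] 3.800836157446916
[[ 0.523  -0.0132  0.036 ]
 [ 0.5292 -0.1011  0.036 ]
 [ 0.4669 -0.0159  0.036 ]
 [ 0.4724 -0.1033  0.036 ]] [ 0.49785259 -0.0584125   0.036     ]
3.8058459892549905 0.0878412808024481
```

>>> servo_tool --pt "-2.8 -2.7 0 0 0.45" --pt "-5.6 -5.4 0 0 0.45" --pt "-8.4 -8.1 0 0 0.45" --pt "-11.2 -10.8 0 0 0.45" --pt "-14 -13.5 0 0 0.45" --newtons 20

```text
time: 1.25
tool_pos: [0.2876, 0.2971, 0.2534]
tool_rot: [0.657, 3.072, 0.0]
wrist_force: [-0.6, 0.4, 0.7]
gripper_width: 0.451
grip_force: 0.0
```

>>> servo_tool --pt "-2.8 -2.7 0 0 0.45" --pt "-5.6 -5.4 0 0 0.45" --pt "-8.4 -8.1 0 0 0.45" --pt "-11.2 -10.8 0 0 0.45" --pt "-14 -13.5 0 0 0.45"

```text
time: 1.75
tool_pos: [0.3602, 0.1165, 0.2536]
tool_rot: [0.657, 3.071, 0.001]
wrist_force: [0.2, -0.2, -0.1]
gripper_width: 0.452
grip_force: 0.0
```

>>> servo_tool --pt "-3.5 -3.3 0 -6 0.45" --pt "-7 -6.7 0 -12 0.45" --pt "-10.5 -10 0 -19 0.45" --pt "-14.2 -13.4 0 -25 0.45" --pt "-14.2 -13.4 0 -28 0.45"

```text
time: 2.25
tool_pos: [0.4361, -0.0665, 0.2532]
tool_rot: [-0.105, 3.139, -0.002]
wrist_force: [-0.5, 0.5, -0.7]
gripper_width: 0.452
grip_force: 0.0
```

```bash
cat >> h.py <<'E'
O=np.array([.5855,-.0003]);yw=np.radians(3.75);U=np.array([np.cos(yw),np.sin(yw)]);V=np.array([-U[1],U[0]])
def st():
    from scipy.spatial.transform import Rotation as R
    s=monitor.read_state();t=s["tool_pos"];M=R.from_rotvec(s["tool_rot"]).as_matrix()
    print("t",round(s["time"],2),"tcp",np.round(t,4),"local",((t[:2]-O)@U).round(4),((t[:2]-O)@V).round(4),"yaw y",np.degrees(np.arctan2(M[1,1],M[0,1])).round(2),"z",M[:,2].round(3),"F",np.round(s["wrist_force"],1),"w",s["gripper_width"])
    return s
E
python3 - <<'E'
from h import *
st()
p=viewer.grab_frame("wrist"); cv2.imwrite("pics/w1.png",p["frame"])
for z in (.036,): 
  for r in nets.spot_point("drum_blue",p)[:3]:
    X=at_z(p,r["xy"],z);print(r["xy"],r["confidence"],X,(X[:2]-O)@U,(X[:2]-O)@V)
E
```

```text
t 2.25 tcp [ 0.4361 -0.0665  0.2532] local -0.1534 -0.0563 yaw y 93.84 z [ 0.001 -0.001 -1.   ] F [-0.5  0.5 -0.7] w 0.45217327572286126
[139.8, 222.5] 0.76 [ 0.46117682 -0.22112429  0.036     ] -0.13849959830225364 -0.21222036009580328
[330.7, 273.8] 0.64 [ 0.49743105 -0.0557354   0.036     ] -0.09150604034589899 -0.04955671871878006
[313.7, 77.2] 0.63 [ 0.33655868 -0.08059423  0.036     ] -0.2536598115116864 -0.0638407706766952
```

View pics/w1.png

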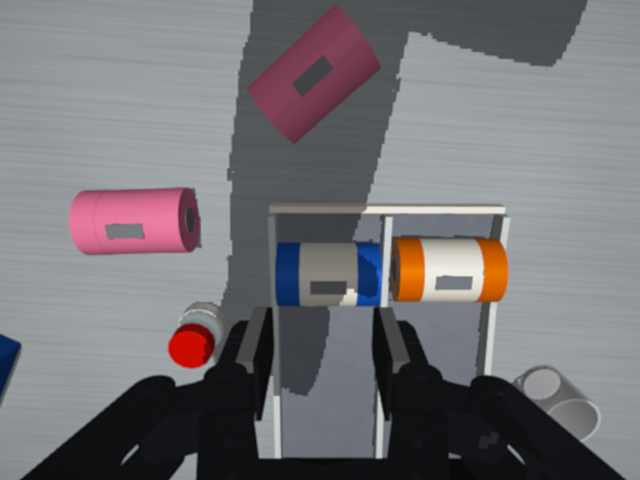

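>>> servo_tool --pt "0.2 0.3 3 0 0.45" --pt "0.2 0.5 7 0 0.45" --pt "0.2 0.5 11 0 0.45" --pt "0.2 0.5 14 0 0.45" --pt "0.2 0.5 16 0 0.45"

```text
time: 2.85
tool_pos: [0.4306, -0.0562, 0.0915]
tool_rot: [0.104, -3.138, -0.001]
wrist_force: [-0.2, 0.6, 1.1]
gripper_width: 0.451
grip_force: 0.0
```

>>> servo_tool --pt "0 0 1.5 0 0.45" --pt "0 0 3 0 0.45" --pt "0 0 4 0 0.45" --pt "0 0 4.8 0 0.45" --pt "0 0 4.8 0 0.45"

```text
time: 3.35
tool_pos: [0.4317, -0.0571, 0.0448]
tool_rot: [0.105, -3.139, -0.0]
wrist_force: [-0.7, -0.2, 0.0]
gripper_width: 0.453
grip_force: 0.0
```

```bash
python3 - <<'E'
from h import *
st()
p=viewer.grab_frame("wrist"); cv2.imwrite("pics/w2.png",p["frame"])
E
```

```text
t 3.35 tcp [ 0.4317 -0.0571  0.0448] local -0.1572 -0.0466 yaw y 93.84 z [-0.001  0.    -1.   ] F [-0.7 -0.2  0. ] w 0.45261710516214526
```

View pics/w2.png

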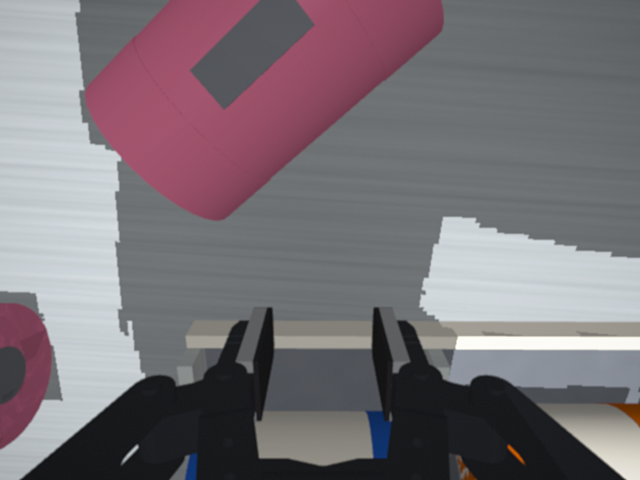

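>>> servo_tool --pt "-0.5 -0.2 0 0 0.45" --pt "-1 -0.4 0 0 0.45" --pt "-1.4 -0.4 0 0 0.45" --pt "-1.7 -0.4 0 0 0.45" --pt "-1.9 -0.4 0 0 0.45"

```text
time: 3.9
tool_pos: [0.4519, -0.0603, 0.0454]
tool_rot: [-0.105, 3.14, -0.0]
wrist_force: [-0.1, 0.5, -0.4]
gripper_width: 0.447
grip_force: 0.0
```

>>> servo_tool --pt "-0.15 0 0 0 0.45" --pt "-0.3 0 0 0 0.45" --pt "-0.45 0 0 0 0.45" --pt "-0.6 0 0 0 0.45" --pt "-0.75 0 0 0 0.45"

```text
time: 4.4
tool_pos: [0.459, -0.0598, 0.0453]
tool_rot: [-0.105, 3.14, -0.0]
wrist_force: [-0.0, -0.3, -0.2]
gripper_width: 0.448
grip_force: 0.0
```

```bash
cat >> h.py <<'E'
def blue(p,crop=None):
    # centroid of blue-band pixels near the right lane, in local coords at z=.036
    hsv=cv2.cvtColor(p["frame"],cv2.COLOR_BGR2HSV)
    m=cv2.inRange(hsv,(105,150,60),(125,255,255))
    q=[proj(p,[*(O+a*U+b*V),.05]) for a,b in((-.15,-.11),(-.15,.0),(.13,.0),(.13,-.11))]
    k=np.zeros_like(m);cv2.fillConvexPoly(k,np.int32(q),255);m&=k
    v,u=np.nonzero(m);return m,(u.min(),u.max(),v.min(),v.max(),len(u))
E
python3 - <<'E'
from h import *
st()
p=viewer.grab_frame("scene"); cv2.imwrite("pics/s2.png",p["frame"]);print(blue(p)[1])
for r in nets.spot_point("drum_blue",p)[:3]:
    X=at_z(p,r["xy"],.036);print(r["xy"],r["confidence"],X,(X[:2]-O)@U,(X[:2]-O)@V)
f=p["frame"][170:300,210:380];cv2.imwrite("pics/s2c.png",cv2.resize(f,None,fx=4,fy=4,interpolation=cv2.INTER_CUBIC))
E
```

```text
t 4.4 tcp [ 0.459  -0.0598  0.0453] local -0.1301 -0.0511 yaw y 93.83 z [ 0. -0. -1.] F [-0.  -0.3 -0.2] w 0.447601247218713
(np.int64(263), np.int64(303), np.int64(231), np.int64(270), 408)
[222.0, 286.6] 0.88 [ 0.46228541 -0.21930626  0.036     ] -0.1372744735304451 -0.21047872869524717
[231.2, 221.0] 0.87 [ 0.34218058 -0.08190486  0.036     ] -0.248135670151563 -0.06551628706536913
[281.2, 247.8] 0.6 [ 0.48825095 -0.05235008  0.036     ] -0.10044506731468644 -0.045578249433502395
```

View pics/s2c.png

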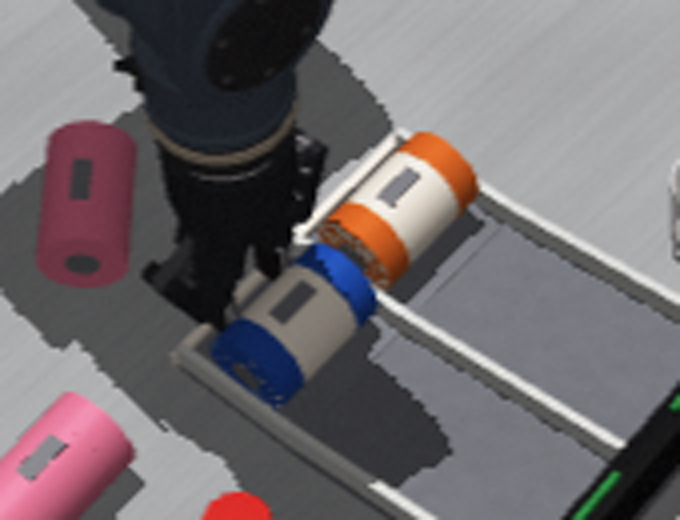

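>>> servo_tool --pt "-0.1 0 0 0 0.45" --pt "-0.2 0 0 0 0.45" --pt "-0.3 0 0 0 0.45" --pt "-0.4 0 0 0 0.45" --pt "-0.5 0 0 0 0.45"

```text
time: 5.0
tool_pos: [0.464, -0.0595, 0.0453]
tool_rot: [0.105, -3.14, 0.0]
wrist_force: [-0.5, -0.1, 0.5]
gripper_width: 0.453
grip_force: 0.1
```

>>> servo_tool --pt "-0.1 0 0 0 0.45" --pt "-0.2 0 0 0 0.45" --pt "-0.3 0 0 0 0.45" --pt "-0.4 0 0 0 0.45" --pt "-0.5 0 0 0 0.45"

```text
time: 5.5
tool_pos: [0.469, -0.0591, 0.0453]
tool_rot: [0.105, -3.14, 0.0]
wrist_force: [-0.1, 0.1, -0.9]
gripper_width: 0.452
grip_force: 0.1
```

>>> servo_tool --pt "-0.1 0 0 0 0.45" --pt "-0.2 0 0 0 0.45" --pt "-0.3 0 0 0 0.45" --pt "-0.4 0 0 0 0.45" --pt "-0.5 0 0 0 0.45"

```text
time: 6.0
tool_pos: [0.4739, -0.0588, 0.0453]
tool_rot: [0.105, -3.14, 0.0]
wrist_force: [-0.4, 0.4, 0.4]
gripper_width: 0.451
grip_force: 0.1
```

```bash
python3 - <<'E'
from h import *
st()
p=viewer.grab_frame("scene");print(blue(p)[1])
for r in nets.spot_point("drum_blue",p)[:4]:
    X=at_z(p,r["xy"],.036);print(r["xy"],r["confidence"],(X[:2]-O)@U,(X[:2]-O)@V)
f=p["frame"][170:300,210:380];cv2.imwrite("pics/s3c.png",cv2.resize(f,None,fx=4,fy=4,interpolation=cv2.INTER_CUBIC))
E
```

```text
t 6.0 tcp [ 0.4739 -0.0588  0.0453] local -0.1151 -0.0511 yaw y 93.83 z [-0. -0. -1.] F [-0.4  0.4  0.4] w 0.4511890868697881
(np.int64(269), np.int64(308), np.int64(234), np.int64(273), 339)
[285.6, 254.1] 0.89 -0.0806736687278994 -0.052187134199119085
[222.3, 287.9] 0.86 -0.13438109411912055 -0.21243670549121338
[229.7, 221.5] 0.82 -0.2499763091675655 -0.06895289471681174
```

View pics/s3c.png

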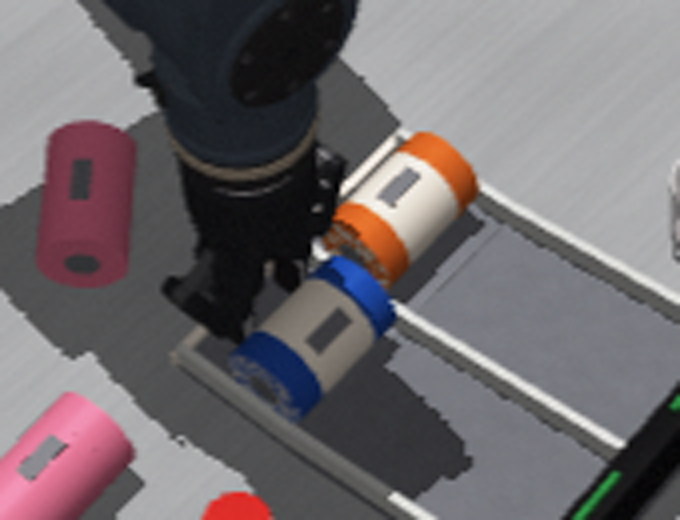

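>>> servo_tool --pt "-0.12 0 0 0 0.45" --pt "-0.24 0 0 0 0.45" --pt "-0.36 0 0 0 0.45" --pt "-0.48 0 0 0 0.45" --pt "-0.6 0 0 0 0.45"

```text
time: 6.6
tool_pos: [0.48, -0.0584, 0.0453]
tool_rot: [0.105, -3.14, 0.0]
wrist_force: [-0.5, -0.2, -0.1]
gripper_width: 0.45
grip_force: 0.0
```

>>> servo_tool --pt "-0.12 0 0 0 0.45" --pt "-0.24 0 0 0 0.45" --pt "-0.36 0 0 0 0.45" --pt "-0.48 0 0 0 0.45" --pt "-0.6 0 0 0 0.45"

```text
time: 7.1
tool_pos: [0.4859, -0.058, 0.0453]
tool_rot: [0.105, -3.14, 0.0]
wrist_force: [0.2, -0.3, -0.1]
gripper_width: 0.45
grip_force: 0.1
```

>>> servo_tool --pt "-0.12 0 0 0 0.45" --pt "-0.24 0 0 0 0.45" --pt "-0.36 0 0 0 0.45" --pt "-0.48 0 0 0 0.45" --pt "-0.6 0 0 0 0.45"

```text
time: 7.6
tool_pos: [0.4919, -0.0576, 0.0453]
tool_rot: [-0.105, 3.14, -0.0]
wrist_force: [0.3, 0.1, 0.3]
gripper_width: 0.45
grip_force: 0.1
```

>>> servo_tool --pt "-0.12 0 0 0 0.45" --pt "-0.24 0 0 0 0.45" --pt "-0.36 0 0 0 0.45" --pt "-0.48 0 0 0 0.45" --pt "-0.6 0 0 0 0.45"

```text
time: 8.1
tool_pos: [0.4978, -0.0572, 0.0453]
tool_rot: [0.105, -3.14, 0.0]
wrist_force: [-1.8, -0.5, 0.9]
gripper_width: 0.45
grip_force: 0.9
```

>>> servo_tool --pt "-0.13 0 -0.02 0 0.45" --pt "-0.26 0 -0.04 0 0.45" --pt "-0.4 0 -0.06 0 0.45" --pt "-0.54 0 -0.08 0 0.45" --pt "-0.7 0 -0.1 0 0.45"

```text
time: 8.6
tool_pos: [0.5049, -0.0567, 0.0463]
tool_rot: [0.105, -3.14, 0.0]
wrist_force: [-2.3, -1.9, 0.5]
gripper_width: 0.449
grip_force: 0.9
```

>>> servo_tool --pt "-0.15 0 -0.02 0 0.45" --pt "-0.3 0 -0.04 0 0.45" --pt "-0.45 0 -0.06 0 0.45" --pt "-0.6 0 -0.08 0 0.45" --pt "-0.75 0 -0.1 0 0.45"

```text
time: 9.1
tool_pos: [0.5124, -0.0562, 0.0473]
tool_rot: [0.105, -3.14, 0.0]
wrist_force: [-1.8, -0.9, 1.4]
gripper_width: 0.447
grip_force: 0.9
```

```bash
cat > look.py <<'E'
from h import *
import sys
st()
p=viewer.grab_frame("scene");print(blue(p)[1])
for r in nets.spot_point("drum_blue",p)[:4]:
    o,d=ray(p,r["xy"])
    for _ in [0]:
        z=.036
        for i in range(8):
            X=at_z(p,r["xy"],z); x=(X[:2]-O)@U; z=.036+max(0,x+.052)*.1405
    print(np.round(r["xy"],1),round(r["confidence"],2),x.round(4),((X[:2]-O)@V).round(4))
f=p["frame"][170:320,210:410];cv2.imwrite(f"pics/{sys.argv[1]}.png",cv2.resize(f,None,fx=4,fy=4,interpolation=cv2.INTER_CUBIC))
E
python3 look.py s4
```

```text
t 9.1 tcp [ 0.5124 -0.0562  0.0473] local -0.0766 -0.051 yaw y 93.83 z [-0. -0. -1.] F [-1.8 -0.9  1.4] w 0.44708089029247633
(np.int64(280), np.int64(320), np.int64(242), np.int64(282), 363)
[232.4 222.9] 0.87 -0.2419 -0.0677
[218.8 288.1] 0.85 -0.1403 -0.2179
[269.9 313.8] 0.48 -0.0038 -0.1935
```

>>> servo_tool --pt "-0.15 0 -0.02 0 0.45" --pt "-0.3 0 -0.04 0 0.45" --pt "-0.45 0 -0.06 0 0.45" --pt "-0.6 0 -0.08 0 0.45" --pt "-0.75 0 -0.105 0 0.45"

```text
time: 9.7
tool_pos: [0.5199, -0.0557, 0.0484]
tool_rot: [0.105, -3.14, 0.0]
wrist_force: [-0.9, -1.2, 1.1]
gripper_width: 0.451
grip_force: 0.9
```

>>> servo_tool --pt "-0.15 0 -0.02 0 0.45" --pt "-0.3 0 -0.04 0 0.45" --pt "-0.45 0 -0.06 0 0.45" --pt "-0.6 0 -0.08 0 0.45" --pt "-0.75 0 -0.105 0 0.45"

```text
time: 10.2
tool_pos: [0.5274, -0.0552, 0.0494]
tool_rot: [0.105, -3.14, 0.0]
wrist_force: [-1.6, -0.2, 1.5]
gripper_width: 0.452
grip_force: 0.9
```

>>> servo_tool --pt "-0.15 0 -0.02 0 0.45" --pt "-0.3 0 -0.04 0 0.45" --pt "-0.45 0 -0.06 0 0.45" --pt "-0.6 0 -0.08 0 0.45" --pt "-0.75 0 -0.105 0 0.45"

```text
time: 10.7
tool_pos: [0.5349, -0.0547, 0.0505]
tool_rot: [0.105, -3.14, 0.0]
wrist_force: [-0.7, -0.5, 0.3]
gripper_width: 0.45
grip_force: 0.9
```

>>> servo_tool --pt "-0.15 0 -0.02 0 0.45" --pt "-0.3 0 -0.04 0 0.45" --pt "-0.45 0 -0.06 0 0.45" --pt "-0.6 0 -0.08 0 0.45" --pt "-0.75 0 -0.105 0 0.45"

```text
time: 11.2
tool_pos: [0.5423, -0.0542, 0.0515]
tool_rot: [0.105, -3.14, 0.0]
wrist_force: [-2.2, -0.0, 1.1]
gripper_width: 0.451
grip_force: 0.9
```

```bash
python3 look.py s5
```

```text
t 11.2 tcp [ 0.5423 -0.0542  0.0515] local -0.0466 -0.051 yaw y 93.83 z [-0. -0. -1.] F [-2.2 -0.   1.1] w 0.4514576691952156
(np.int64(291), np.int64(330), np.int64(248), np.int64(288), 335)
[232.7 220.4] 0.79 -0.2465 -0.0619
[306.6 267.9] 0.76 -0.0157 -0.0516
[220.8 287. ] 0.59 -0.1387 -0.213
```

View pics/s5.png

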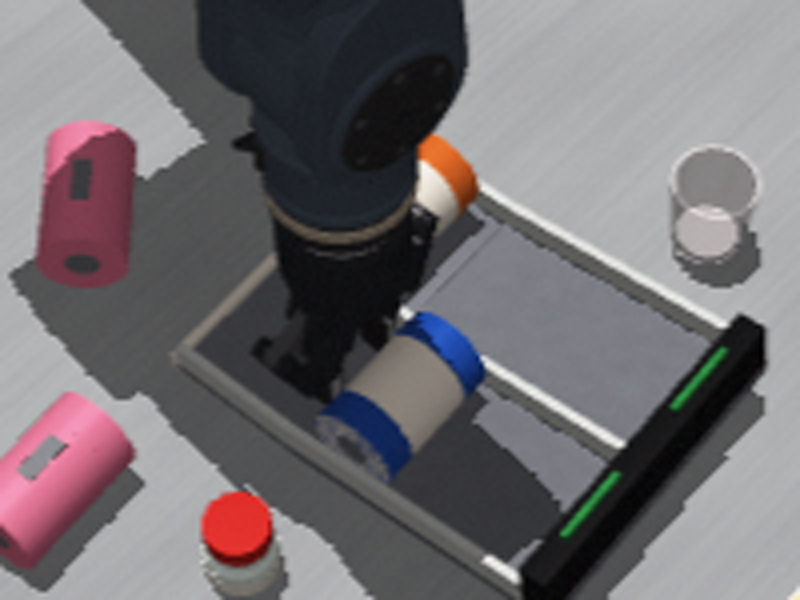

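>>> servo_tool --pt "-0.15 0 -0.02 0 0.45" --pt "-0.3 0 -0.04 0 0.45" --pt "-0.45 0 -0.06 0 0.45" --pt "-0.6 0 -0.08 0 0.45" --pt "-0.75 0 -0.105 0 0.45"

```text
time: 11.8
tool_pos: [0.5498, -0.0537, 0.0526]
tool_rot: [0.105, -3.14, 0.0]
wrist_force: [-2.2, -0.3, 0.9]
gripper_width: 0.451
grip_force: 0.9
```

>>> servo_tool --pt "-0.15 0 -0.02 0 0.45" --pt "-0.3 0 -0.04 0 0.45" --pt "-0.45 0 -0.06 0 0.45" --pt "-0.6 0 -0.08 0 0.45" --pt "-0.75 0 -0.105 0 0.45"

```text
time: 12.3
tool_pos: [0.5573, -0.0532, 0.0536]
tool_rot: [0.105, -3.14, 0.0]
wrist_force: [-2.4, -0.1, 0.4]
gripper_width: 0.45
grip_force: 0.9
```

>>> servo_tool --pt "-0.15 0 -0.02 0 0.45" --pt "-0.3 0 -0.04 0 0.45" --pt "-0.45 0 -0.06 0 0.45" --pt "-0.6 0 -0.08 0 0.45" --pt "-0.75 0 -0.105 0 0.45"

```text
time: 12.8
tool_pos: [0.5648, -0.0527, 0.0547]
tool_rot: [0.105, -3.14, 0.0]
wrist_force: [-1.7, -0.9, 0.5]
gripper_width: 0.449
grip_force: 0.9
```

>>> servo_tool --pt "-0.15 0 -0.02 0 0.45" --pt "-0.3 0 -0.04 0 0.45" --pt "-0.45 0 -0.06 0 0.45" --pt "-0.6 0 -0.08 0 0.45" --pt "-0.75 0 -0.105 0 0.45"

```text
time: 13.3
tool_pos: [0.5723, -0.0522, 0.0557]
tool_rot: [0.105, -3.14, 0.0]
wrist_force: [-2.1, 0.0, 0.5]
gripper_width: 0.45
grip_force: 0.9
```

>>> servo_tool --pt "-0.15 0 -0.02 0 0.45" --pt "-0.3 0 -0.04 0 0.45" --pt "-0.45 0 -0.06 0 0.45" --pt "-0.6 0 -0.08 0 0.45" --pt "-0.75 0 -0.105 0 0.45"

```text
time: 13.8
tool_pos: [0.5798, -0.0517, 0.0568]
tool_rot: [0.105, -3.14, 0.0]
wrist_force: [-2.0, -0.3, 0.5]
gripper_width: 0.452
grip_force: 0.9
```

>>> servo_tool --pt "-0.15 0 -0.02 0 0.45" --pt "-0.3 0 -0.04 0 0.45" --pt "-0.45 0 -0.06 0 0.45" --pt "-0.6 0 -0.08 0 0.45" --pt "-0.75 0 -0.105 0 0.45"

```text
time: 14.3
tool_pos: [0.5872, -0.0512, 0.0578]
tool_rot: [0.105, -3.14, 0.0]
wrist_force: [-1.3, -0.0, 1.4]
gripper_width: 0.454
grip_force: 0.9
```

>>> servo_tool --pt "-0.15 0 -0.02 0 0.45" --pt "-0.3 0 -0.04 0 0.45" --pt "-0.45 0 -0.06 0 0.45" --pt "-0.6 0 -0.08 0 0.45" --pt "-0.75 0 -0.105 0 0.45"

```text
time: 14.8
tool_pos: [0.5947, -0.0507, 0.0589]
tool_rot: [0.105, -3.14, 0.0]
wrist_force: [-1.9, -0.1, 0.8]
gripper_width: 0.447
grip_force: 0.9
```

>>> servo_tool --pt "-0.15 0 -0.02 0 0.45" --pt "-0.3 0 -0.04 0 0.45" --pt "-0.45 0 -0.06 0 0.45" --pt "-0.6 0 -0.08 0 0.45" --pt "-0.75 0 -0.105 0 0.45"

```text
time: 15.3
tool_pos: [0.6022, -0.0502, 0.0599]
tool_rot: [0.105, -3.14, 0.0]
wrist_force: [-2.0, 0.1, 1.8]
gripper_width: 0.452
grip_force: 0.9
```

>>> servo_tool --pt "-0.15 0 -0.02 0 0.45" --pt "-0.3 0 -0.04 0 0.45" --pt "-0.45 0 -0.06 0 0.45" --pt "-0.6 0 -0.08 0 0.45" --pt "-0.75 0 -0.105 0 0.45"

```text
time: 15.8
tool_pos: [0.6097, -0.0497, 0.061]
tool_rot: [0.105, -3.14, 0.0]
wrist_force: [-0.9, 0.1, 1.6]
gripper_width: 0.442
grip_force: 0.9
```

>>> servo_tool --pt "-0.15 0 -0.02 0 0.45" --pt "-0.3 0 -0.04 0 0.45" --pt "-0.45 0 -0.06 0 0.45" --pt "-0.6 0 -0.08 0 0.45" --pt "-0.75 0 -0.105 0 0.45"

```text
time: 16.3
tool_pos: [0.6172, -0.0492, 0.062]
tool_rot: [0.105, -3.14, 0.0]
wrist_force: [-2.4, -0.2, 0.9]
gripper_width: 0.451
grip_force: 0.9
```

>>> servo_tool --pt "-0.15 0 -0.02 0 0.45" --pt "-0.3 0 -0.04 0 0.45" --pt "-0.45 0 -0.06 0 0.45" --pt "-0.6 0 -0.08 0 0.45" --pt "-0.75 0 -0.105 0 0.45"

```text
time: 16.8
tool_pos: [0.6246, -0.0487, 0.063]
tool_rot: [0.105, -3.14, 0.0]
wrist_force: [-1.1, -0.3, 0.8]
gripper_width: 0.449
grip_force: 0.9
```

```bash
python3 look.py s6
```

```text
t 16.8 tcp [ 0.6246 -0.0487  0.063 ] local 0.0359 -0.0509 yaw y 93.83 z [-0. -0. -1.] F [-1.1 -0.3  0.8] w 0.44910417239835854
(np.int64(317), np.int64(359), np.int64(266), np.int64(307), 343)
[219.8 289.9] 0.91 -0.1352 -0.2197
[336.2 286.8] 0.78 0.0723 -0.0519
[232.  220.1] 0.56 -0.2485 -0.0623
```

View pics/s6.png

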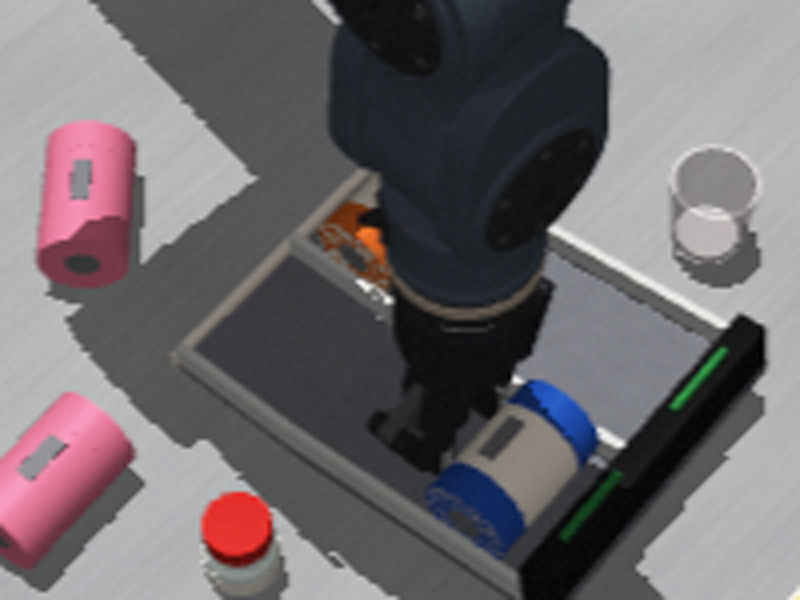

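>>> servo_tool --pt "-0.15 0 -0.02 0 0.45" --pt "-0.3 0 -0.04 0 0.45" --pt "-0.45 0 -0.06 0 0.45" --pt "-0.6 0 -0.08 0 0.45" --pt "-0.75 0 -0.105 0 0.45"

```text
time: 17.4
tool_pos: [0.6322, -0.0482, 0.0642]
tool_rot: [-0.105, 3.14, -0.0]
wrist_force: [-1.9, -0.7, 1.4]
gripper_width: 0.45
grip_force: 0.9
```

>>> servo_tool --pt "-0.1 0 -0.01 0 0.45" --pt "-0.2 0 -0.03 0 0.45" --pt "-0.28 0 -0.04 0 0.45" --pt "-0.34 0 -0.05 0 0.45" --pt "-0.4 0 -0.06 0 0.45"

```text
time: 17.9
tool_pos: [0.636, -0.0479, 0.0647]
tool_rot: [0.105, -3.14, 0.0]
wrist_force: [-1.6, -1.2, 0.4]
gripper_width: 0.448
grip_force: 0.9
```

>>> servo_tool --pt "-0.05 0 -0.01 0 0.45" --pt "-0.1 0 -0.01 0 0.45" --pt "-0.15 0 -0.02 0 0.45" --pt "-0.2 0 -0.03 0 0.45" --pt "-0.25 0 -0.03 0 0.45"

```text
time: 18.4
tool_pos: [0.6386, -0.0478, 0.065]
tool_rot: [-0.105, 3.14, -0.0]
wrist_force: [-1.9, -0.8, 1.6]
gripper_width: 0.449
grip_force: 0.9
```

>>> servo_tool --pt "-0.04 0 -0.01 0 0.45" --pt "-0.08 0 -0.01 0 0.45" --pt "-0.12 0 -0.02 0 0.45" --pt "-0.16 0 -0.02 0 0.45" --pt "-0.2 0 -0.03 0 0.45"

```text
time: 18.9
tool_pos: [0.6405, -0.0476, 0.0653]
tool_rot: [0.105, -3.14, 0.0]
wrist_force: [-1.7, 0.5, 1.8]
gripper_width: 0.451
grip_force: 0.9
```

>>> servo_tool --pt "-0.03 0 0 0 0.45" --pt "-0.06 0 -0.01 0 0.45" --pt "-0.09 0 -0.01 0 0.45" --pt "-0.12 0 -0.02 0 0.45" --pt "-0.15 0 -0.02 0 0.45"

```text
time: 19.4
tool_pos: [0.641, -0.0476, 0.0653]
tool_rot: [0.105, -3.138, 0.0]
wrist_force: [-7.5, -0.6, 3.6]
gripper_width: 0.451
grip_force: 3.5
```

>>> servo_tool --pt "0 0 0 0 0.45" --pt "0 0 0 0 0.45" --pt "0 0 0 0 0.45"

```text
time: 19.7
tool_pos: [0.641, -0.0476, 0.0653]
tool_rot: [0.105, -3.138, 0.0]
wrist_force: [-6.7, -0.9, 2.9]
gripper_width: 0.453
grip_force: 3.1
```

```bash
python3 look.py s7
```

```text
t 19.7 tcp [ 0.641  -0.0476  0.0653] local 0.0523 -0.0508 yaw y 93.83 z [-0.002 -0.    -1.   ] F [-6.7 -0.9  2.9] w 0.45342099032081873
(np.int64(322), np.int64(364), np.int64(270), np.int64(310), 302)
[229.6 222.4] 0.91 -0.2483 -0.0711
[220.8 288. ] 0.77 -0.1369 -0.2148
[342.2 288.1] 0.67 0.0854 -0.0467
```

View pics/s7.png

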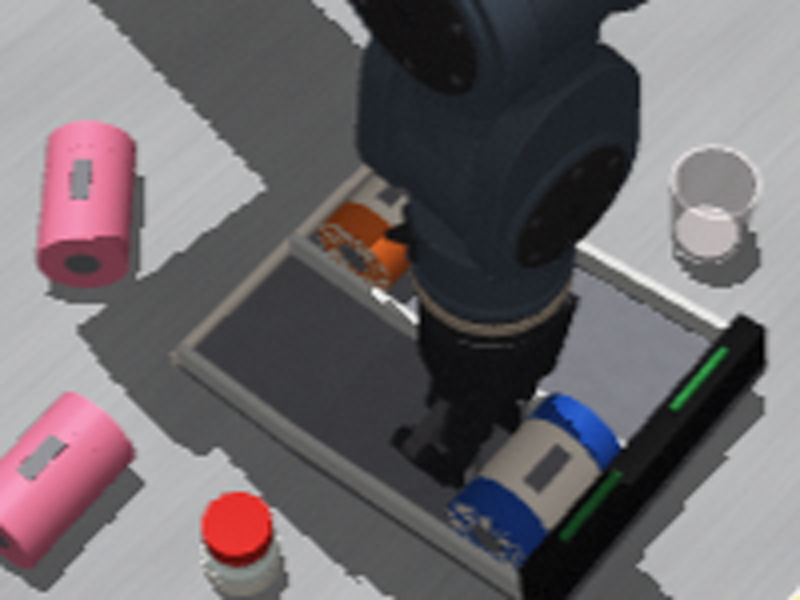

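The drum, centred near crop pixel (540,480), sits against the black bar. The force has stepped up to about 7 N at the position I expected, and nothing else has moved. Handing in.

```bash
python3 -c "
from rig import ticket; print(ticket.hand_in())"
```

```text
the job is handed in; nothing more can be done
None
```

The blue-ended drum was rolled slowly up its lane to the black stop bar, and the job was handed in at about 19.7 s with the fingertips still pressing it there at about 7 N; the last picture showed nothing else moved, and no verdict came back.

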